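# Knock a soap bar out of the hand press and fill the three-bar sleeve

### The arm

A 6-joint arm with a two-finger parallel gripper is mounted at the origin on the work surface. World frame = base frame: x ahead of the robot, y to its left, z up, the work surface at z = 0. Lengths are in mm, angles in rad, forces in N, time in s.
With the tool pointing down it reaches from about 350 to 850 mm from the base axis. Payload 8.1 kg.
Tool frame: the origin (TCP) lies between the finger pads; the fingertips stand 17 mm ahead of it and the grasp point (between the pads) lies 2 mm behind it; z points along the fingers, y is the line along which they close (so a half turn about z gives the same grasp; the last joint's range is limited). The gripper opens to 93 mm and grips with 3 to 60 N. Pads are 15 mm wide; open, the fingers measure 128 mm over their backs; the gripper's body (75 mm by 188 mm) begins 65 mm behind the grasp point.
Start: joints at [1.241, 0.13, 1.488, -0, 1.523, -0.085], TCP at [145.395, 582.122, 235.635] pointing down, gripper open.
Joint ranges: [-2.96, 2.96], [-0.89, 2.26], [0.02, 2.5], [-1.34, 4.48], [0, 2.73], [-2.66, 2.66]. Speed limits (rad/s): [2.39, 2.39, 2.79, 3.14, 3.14, 3.14].

### API

Orientations are given as [roll, pitch, yaw] about the fixed x, y, z axes, in that order (R = Rz(yaw) Ry(pitch) Rx(roll)).
In Python, from plant import observe, read_camera, hand_in, silhouettes, landmark_of gives the robot as it stands.
- The arm moves only by the shell command python3 -m jog 'ROWS' [OPENING]. ROWS is JSON, a list of rows, each a list of 2 entries, a list of its own where there are three numbers: the shift along the tool's x, y, z each as a share of 20 cm, from -1 to 1, then the turn about the tool's z as a share of 45 degrees, from -1 to 1. In form: [[[dx, dy, dz], roll], ...]. A call has exactly 10 rows; each row is the pose to reach, as a shift and turn from the pose commanded when the call began, along the tool's axes at that moment; what a row does not reach only later rows make up. A row lasts 1/12 s, in which the tool goes at most 41.7 mm and 7.16 degrees, less where a joint would pass 70% of its speed; a pose out of reach is approached as far as the arm can. A call with a number of a shift or a turn outside -1 to 1 is refused whole. A call with a gripper value outside its range is refused whole. OPENING is the opening, from 0 (shut) to 1 (fully open), set as the call begins (- or left out, the last holds). The fingers move at their own pace and stop on an object; the grip force is fixed at half the most. Time passes only in rows, so rows that repeat a pose let the fingers close, or fill a call up. It gives the time, the measured TCP pose, the force, the opening and the grip force at its end, in the units of the state.
- observe(): the state, without advancing time (a new reading comes with each control period).
- read_camera(name): name is "scene" or "top" or "wrist"; returns a dict with "frame" (384x512x3 uint8, red, green, blue), "z_map" (384x512 float32, mm along the optical axis (not along the pixel's ray), 0 where there is no reading), "fx", "fy", "cx", "cy" (pixels), "R" (3x3) and "t" (3): a world point X has camera coordinates R X + t; the wrist camera has in their place "tool_from_camera" (4x4, takes a point from camera to tool coordinates, whose origin is the TCP and whose axes are the flange's). Camera axes: x right, y down, z forward; pixel columns grow to the right and rows downward; lengths in mm; the calibration is good to about 2 mm. A picture is of the moment at which its call begins: read the wrist's pose just before it.
- hand_in(): hands the job in; it is judged then, once.
Trained networks look in the newest picture that a camera, given by its name, has taken for a name from the list of things; names that differ only in an ending like _2 or _b are one class to them, and where a whole thing is asked for, a point or a joint stands for the part that bears it (a point fixed in the world has none). Each returns a list of dicts, best first, with "conf" (0 to 1); they miss things now and then, are a little off and sometimes report something else, mostly with a low value. They report only what shows in the picture. A call takes as long as a camera call. They do not tell look-alikes from the thing itself.
- silhouettes(camera, thing): "region" (384x512 bool, what is visible of it).
- landmark_of(camera, thing): "position" ([x, y, z] in mm, in the coordinates of the camera as it stood for that picture, good to about 4 mm: a listed point, or the origin of a listed thing).
The state is a dict: "t": time; "qpos": joint angles; "dq": joint speeds; "joint_torque": joint torques, N m; "position": TCP position; "ee_rot": TCP orientation; "contact_force": force on the tool from outside, world axes, zero at the start; "moment": the same for the moment, N m; "opening": opening from 0.0 (shut) to 1.0 (fully open); "finger_force": force on a finger pad.
Only numpy, scipy, OpenCV 4.12 (cv2) and the standard library are available. Lean on these libraries where they do the work, as an engineer would, in place of code of your own. Each camera call takes 0.05 s, during which the arm holds its last target. There are 200 camera calls.

### The job

A stamped soap bar is stuck in the die box of the hand press: push the lever fully down so that the knockout rod drives the bar up, then lift the bar out and set it down gently, flat, on the open loading end of the packing tray, long side across like the two bars already in the clear sleeve. Let go, then push it into the sleeve so that it drives the other two deeper, until all three are tight against the closed end. Leave the lever fully up again, ready for the next pressing, and do not disturb the other things on the bench.

Things in the scene. Friction and masses are not known exactly. Their poses are not given: they have to be found in the camera images.
- press: Fixed hand soap press: 130 mm square grey base, two cheeks, and on them a steel die box 84 mm (x) x 112 mm (y), its flat top 100 mm above the bench. Cavity 49 (x) x 76 (y) x 28 mm deep, floor at z = 72 mm with a hole for the 22 mm knockout rod. Origin: underside, below the cavity's centre; z up; the lever sticks out to -x. Place and yaw vary
- die_mouth (a point): Centre of the cavity's mouth, level with the die box's top, 100 mm above the bench. Axes as the press
- lever (a joint): Knockout hand lever, rad: 0 = fully up (rod 1.5 mm below the cavity floor), 0.52 = fully down at its stop. The rod rises 46 mm per rad, 24 mm in all; at the end the bar stands about 20 mm proud of the die box, its last 5 mm still in the cavity. Stiff pivot: it stays where it is left (3 to 8 N at the knob to move it)
- lever_knob (a point): Centre of the black 36 mm ball knob at the lever's end, 150 mm from the pivot axis. Fully up: at press x = -157 mm, z = 142 mm; fully down: x = -192 mm, z = 74 mm. The 13 mm round arm runs from it straight to the pivot. It can be pinched from above across the press's y and led along its arc
- lever_pivot (a point): Lever pivot, at press x = -45 mm, y = 0, z = 42 mm; the pivot axis lies along the press's y
- soap_pressed: The stamped bar, off-white soap, 48 mm (its x) x 75 mm (its y) x 26 mm high, about 0.1 kg, edges rounded 4 mm. Origin: centre of its underside, z up. Starts in the press's cavity, its axes along the press's, its top 2 mm below the die box's top; tight fit (a few newtons of drag)
- soap_outer: A like bar already in the sleeve, the one nearer its mouth, wholly inside it, at a depth that varies. Origin: centre of its underside
- soap_inner: A like bar in the sleeve, the deeper one, with a gap of 12 to 34 mm to the closed end at the start. Origin: centre of its underside
- packing_tray: Fixed wooden packing tray, 275 mm (x) x 115 mm (y), floor 10 mm above the bench, carrying a clear rigid sleeve. Bars are fed along its +x, long side across. Origin: underside, on the centre line 60 mm inside the sleeve's mouth; z up. Open loading end: 115 mm long, on the -x side of the mouth, between 16 mm high fences 91 mm apart at the open end, 79 mm at the mouth. Place and yaw vary
- sleeve_mouth (a point): Centre of the sleeve's mouth at floor level (z = 10 mm), at tray x = -60 mm; axes as the tray, +x leads in. Inside: 79 mm wide, 29 mm high, 148 mm deep. The 3 mm top sheet, upper side at z = 42 mm, has a thumb notch 16 mm deep, 54 mm wide at mid mouth, so that fingers can push the last bar's rear face 4 mm inside the mouth, where the row is tight
- sleeve_end (a point): Centre of the inner face of the sleeve's closed end at floor level, at tray x = +88 mm
- upper_die: Bystander: the press's loose upper die, steel block 47 x 74 mm with a wooden knob, 90 mm tall. Origin: centre of its underside
- tumbler: Bystander: steel tumbler, 76 mm across, 125 mm tall. Origin: centre of its underside
- nail_brush: Bystander: clear nail brush 130 mm long lying on its bristles. Origin: on the bench, near its middle
- polish_bottle: Bystander: polish bottle 34 mm across, 74 mm tall. Origin: centre of its underside
Things that resemble listed ones, but are neither listed nor needed, are in the scene too. Leave any blue, red or yellow look-alike of the soap_pressed alone.

How it is judged (in metres and radians):
On the way, in this order (a step that is already met when the one before it is completed fails the run):
1. the lever is fully down and the bar stands knocked up in the die (value of joint lever above 0.47 rad and z of soap_pressed in the frame of die_mouth above -0.012 m and horizontal distance between soap_pressed and die_mouth below 0.012 m), for 0.1 s.
2. the bar lies flat on the tray's loading end, long side across, let go, in front of the sleeve (z of soap_pressed in the frame of sleeve_mouth below 0.004 m and x of soap_pressed in the frame of sleeve_mouth between -0.115 and 0 m and y of soap_pressed in the frame of sleeve_mouth between -0.014 and 0.014 m and angle between the y axis of soap_pressed and the y axis of packing_tray, either way round below 0.25 rad and angle between soap_pressed's own z axis and vertical below 0.1 rad and contact force between soap_pressed and the fingers below 0.3 N), for 0.1 s.
3. the bar has driven the other two home: all three tight against the closed end (x of soap_pressed in the frame of sleeve_mouth above 0.024 m and x of soap_inner in the frame of sleeve_end above -0.028 m), for 0.1 s.
At the end, for the whole second after the job is handed in: The stamped bar lies flat in the sleeve's mouth, its rear face flush with the mouth or inside it, the row tight (the inner bar within 4 mm of the closed end, the stamped bar within 4 mm of its tight place), at rest, and the lever is back up (below 0.06 rad) (all of step 3 and x of soap_pressed in the frame of sleeve_mouth below 0.034 m and z of soap_pressed in the frame of sleeve_mouth between -0.004 and 0.004 m and angle between the y axis of soap_pressed and the y axis of packing_tray, either way round below 0.12 rad and angle between soap_pressed's own z axis and vertical below 0.1 rad and linear speed of soap_pressed below 0.02 m/s and value of joint lever below 0.06 rad); the robot touches nothing.
It fails at once if the bar is slammed onto the tray (over 45 N) (contact force between soap_pressed and packing_tray above 45 N).
It fails at once if the bar is dropped: it moves at over 0.5 m/s (a fall of some 13 mm) with no finger on it (linear speed of soap_pressed above 0.5 m/s and contact force between soap_pressed and the fingers below 0.05 N).
It fails at once if a bystander is moved by more than 25 mm (distance of any of upper_die, tumbler, nail_brush, polish_bottle from where it was at the start of the episode above 0.025 m).
It also fails if it takes over 72 s, if anything falls off the work surface, if the arm or the gripper's body presses on something with over 40 N, if the wrist force passes 120 N, or if a joint passes its speed limit or range.

## Working session

There is one attempt and no reset: what is moved stays moved. The work goes in short steps, Python scripts to look and compute and a shell command to move; the robot and the scene stay as the last step left them, time stands still between calls to the robot, and variables do not carry over. Pictures are saved under pics/ and viewed, at most 10 in all, crops included, and the job is handed in when it is done.

```bash
mkdir -p pics; ls
cat > h.py <<'E'
import numpy as np, cv2
from plant import *
def world(c,p): return c["R"].T@(np.array(p)-c["t"])
def px(c,X):
    q=c["R"]@np.array(X,float)+c["t"]; return [round(c["fx"]*q[0]/q[2]+c["cx"]),round(c["fy"]*q[1]/q[2]+c["cy"])]
def cloud(c):
    z=c["z_map"]; v,u=np.indices(z.shape)
    P=np.stack([(u-c["cx"])/c["fx"]*z,(v-c["cy"])/c["fy"]*z,z],-1)
    W=(P-c["t"])@c["R"]; W[z==0]=np.nan; return W
E
python3 - <<'E'
from h import *
s=observe(); print(s["t"],s["position"],s["ee_rot"],s["opening"])
for n in ["top","scene"]:
    c=read_camera(n); cv2.imwrite(f"pics/{n}0.png",c["frame"][...,::-1])
    for t in ["press","die_mouth","lever_knob","lever_pivot","soap_pressed","packing_tray","sleeve_mouth","sleeve_end","soap_outer","upper_die","tumbler","nail_brush","polish_bottle"]:
        print(n,t,[(round(d["conf"],2),world(c,d["position"]).round().tolist(),px(c,world(c,d["position"]))) for d in landmark_of(n,t)[:4]])
E
```

```text
pics
0.0 [145.21536583 581.60735595 234.59769918] [-3.13977061e+00 -1.43408477e-04  2.89680795e+00] 0.9993199490909772
top press [(0.72, [657.0, 224.0, 1.0], [179, 190])]
top die_mouth [(0.89, [658.0, 224.0, 98.0], [173, 184])]
top lever_knob [(0.68, [498.0, 210.0, 144.0], [172, 242]), (0.34, [609.0, 222.0, 40.0], [177, 204])]
top lever_pivot [(0.78, [611.0, 219.0, 42.0], [178, 203]), (0.65, [587.0, 461.0, 3.0], [97, 211]), (0.35, [610.0, -181.0, -0.0], [314, 208])]
top soap_pressed [(0.71, [672.0, 75.0, 2.0], [229, 186]), (0.63, [801.0, 257.0, 2.0], [171, 142]), (0.6, [504.0, 315.0, 1.0], [146, 240])]
top packing_tray [(0.69, [611.0, -182.0, -1.0], [314, 208])]
top sleeve_mouth [(0.96, [551.0, -192.0, 6.0], [318, 228])]
top sleeve_end [(0.74, [698.0, -170.0, 9.0], [311, 179])]
top soap_outer []
top upper_die [(0.97, [788.0, 22.0, 1.0], [248, 149]), (0.39, [547.0, -190.0, 7.0], [317, 229])]
top tumbler [(0.87, [588.0, 456.0, 3.0], [99, 210])]
top nail_brush [(0.65, [545.0, -437.0, -2.0], [398, 232])]
top polish_bottle [(0.58, [656.0, 226.0, 1.0], [179, 190]), (0.53, [543.0, -5.0, 2.0
[... 430 characters left out ...]
08]), (0.82, [806.0, 252.0, 1.0], [361, 229]), (0.74, [510.0, 311.0, -0.0], [342, 152])]
scene packing_tray [(0.88, [613.0, -179.0, -2.0], [206, 213]), (0.64, [547.0, -438.0, -3.0], [120, 217])]
scene sleeve_mouth [(0.56, [549.0, -190.0, 10.0], [198, 196])]
scene sleeve_end [(0.59, [696.0, -172.0, 6.0], [215, 234])]
scene soap_outer []
scene upper_die [(0.67, [789.0, 28.0, 2.0], [288, 243]), (0.36, [697.0, -171.0, 8.0], [215, 234])]
scene tumbler [(0.82, [587.0, 457.0, -0.0], [392, 159]), (0.16, [654.0, 225.0, 97.0], [338, 173])]
scene nail_brush [(0.78, [546.0, -440.0, -3.0], [119, 216]), (0.22, [609.0, 221.0, 40.0], [329, 174])]
scene polish_bottle [(0.71, [542.0, -8.0, -1.0], [253, 182])]
```

```bash
python3 - <<'E'
import cv2
a=cv2.imread("pics/top0.png")[120:280,70:430]; cv2.imwrite("pics/top_crop.png",cv2.resize(a,None,fx=2.2,fy=2.2,interpolation=cv2.INTER_CUBIC))
E
python3 - <<'E'
from h import *
c=read_camera("top"); W=cloud(c)
# die box top: pts z 95..105 near (657,224)
m=(abs(W[...,2]-100)<5)&(np.hypot(W[...,0]-657,W[...,1]-224)<75)
r=cv2.minAreaRect(W[m][:,:2].astype(np.float32)); print("die",m.sum(),r,np.median(W[m][:,2]))
m=(W[...,2]>125)&(np.hypot(W[...,0]-500,W[...,1]-210)<40)
print("knob",m.sum(),W[m].mean(0),W[m].max(0))
m=(W[...,2]>5)&(W[...,2]<60)&(np.hypot(W[...,0]-611,W[...,1]+182)<190)&(W[...,1]<-90)&(W[...,1]>-330)
r=cv2.minAreaRect(W[m][:,:2].astype(np.float32)); print("tray",m.sum(),r)
E
```

```text
die 1191 ((655.2235107421875, 226.2239227294922), (84.85673522949219, 112.5103759765625), 6.364795207977295) 99.54938408824859
knob 168 [501.99566473 206.95815661 152.66343581] [530.05003372 224.97905776 163.41972084]
tray 3722 ((609.9591064453125, -211.5528564453125), (234.2961883544922, 373.7549133300781), 88.94664001464844)
```

View pics/top_crop.png

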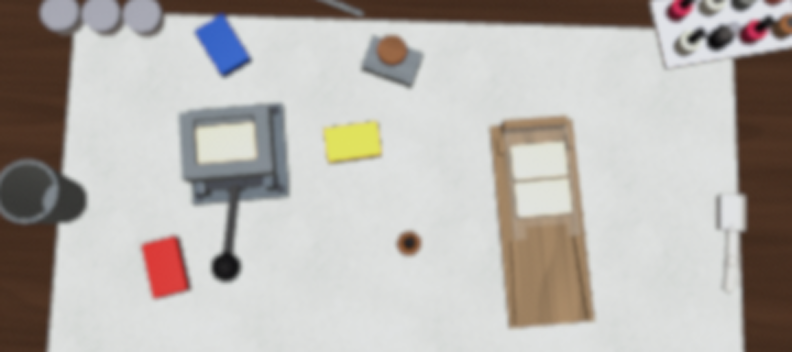

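The crop shows the off-white bar in the die box at full-image pixel (173,185). The look-alikes are blue (171,140), yellow (229,185) and red (146,241). Only the off-white one sits in the press cavity, so that is the target. The lever knob is at (172,242). The tray is at (317,220), with two off-white bars at its far end.

```bash
cat >> h.py <<'E'
def plan(target,yaw=None):
    from scipy.spatial.transform import Rotation as Ro
    s=observe(); R=Ro.from_euler("xyz",s["ee_rot"]).as_matrix()
    d=R.T@(np.array(target)-s["position"]); y=s["ee_rot"][2]
    turn=0 if yaw is None else -((yaw-y+np.pi)%(2*np.pi)-np.pi)/np.radians(45)
    print("shares",(d/200).round(3),"roll",round(turn,3),"at",s["position"].round(1),round(y,4),"t",round(s["t"],2))
E
python3 - <<'E'
from h import *
c=read_camera("top"); W=cloud(c)
r=silhouettes("top","packing_tray")
m=r[0]["region"]; print(r[0]["conf"],m.sum())
P=W[m]; P=P[(P[:,2]>4)&(P[:,2]<60)]
print("tray",cv2.minAreaRect(P[:,:2].astype(np.float32)),len(P))
for t in ["soap_outer","soap_pressed"]:
    for d in silhouettes("top",t):
        Q=W[d["region"]]; Q=Q[~np.isnan(Q[:,0])]
        print(t,round(d["conf"],2),np.median(Q,0).round(1),cv2.minAreaRect(Q[:,:2].astype(np.float32)))
plan([500,208,215],np.pi+0.111)
E
```

```text
0.74 3725
tray ((573.7105102539062, -186.04153442382812), (285.81005859375, 117.12577819824219), 5.726245880126953) 3625
soap_pressed 0.97 [654.9 225.3  98.2] ((655.4633178710938, 225.8791046142578), (47.21470260620117, 73.1829833984375), 6.0482916831970215)
soap_pressed 0.95 [500.5 309.3  26.4] ((499.435791015625, 314.8092041015625), (75.05007934570312, 54.996917724609375), 17.239242553710938)
soap_pressed 0.93 [672.9  69.3  26.1] ((673.4639892578125, 70.24897766113281), (47.840091705322266, 71.9350814819336), 8.918686866760254)
soap_pressed 0.78 [798.3 252.   25.9] ((800.2488403320312, 254.14064025878906), (74.85254669189453, 48.475013732910156), 35.231441497802734)
shares [-2.173 -1.385  0.103] roll -0.453 at [145.4 582.1 235.6] 2.8968 t 1.65
```

```bash
python3 -m jog '[[[-0.1,-0.06,0],-0.05],[[-0.25,-0.16,0],-0.15],[[-0.4,-0.26,0],-0.25],[[-0.55,-0.35,0],-0.35],[[-0.7,-0.45,0],-0.4],[[-0.8,-0.52,0],-0.45],[[-0.9,-0.58,0],-0.45],[[-0.97,-0.62,0],-0.45],[[-1,-0.64,0],-0.45],[[-1,-0.64,0],-0.45]]' 0.75
python3 -c "
from h import *
plan([499.5,208.5,215],np.pi+0.11)"
```

```text
t: 2.48
position: [309.3, 408.7, 235.8]
ee_rot: [3.142, 0.0, -3.035]
contact_force: [-0.3, 0.3, 0.5]
opening: 0.751
finger_force: 0.0
shares [-0.839 -1.096  0.104] roll -0.004 at [309.3 408.7 235.8] -3.035 t 2.48
```

```bash
python3 -m jog '[[[-0.1,-0.12,0],0],[[-0.22,-0.27,0],0],[[-0.34,-0.42,0],0],[[-0.46,-0.57,0],0],[[-0.58,-0.72,0],0],[[-0.68,-0.84,0],0],[[-0.76,-0.92,0.05],0],[[-0.81,-0.98,0.1],0],[[-0.84,-1,0.1],0],[[-0.84,-1,0.1],0]]' 0.75
python3 - <<'E'
from h import *
s=observe(); c=read_camera("wrist"); T=c["tool_from_camera"]
from scipy.spatial.transform import Rotation as Ro
R=Ro.from_euler("xyz",s["ee_rot"]).as_matrix()
for t in ["lever_knob","die_mouth"]:
    print(t,[(round(d["conf"],2),(R@(T[:3,:3]@np.array(d["position"])+T[:3,3])+s["position"]).round(1)) for d in landmark_of("wrist",t)[:2]])
cv2.imwrite("pics/w1.png",c["frame"][...,::-1])
plan([499.5,208.5,142],np.pi+0.11)
E
```

```text
t: 3.32
position: [497.2, 228.9, 214.9]
ee_rot: [-3.141, -0.002, -3.034]
contact_force: [-0.3, -0.3, -0.3]
opening: 0.75
finger_force: 0.0
lever_knob [(0.8, array([505.4, 207.2, 141.2]))]
die_mouth [(0.9, array([658. , 226.7,  97.7]))]
shares [-0.002 -0.11   0.371] roll -0.0 at [496.6 230.3 216.3] -3.0317 t 3.47
```

View pics/w1.png

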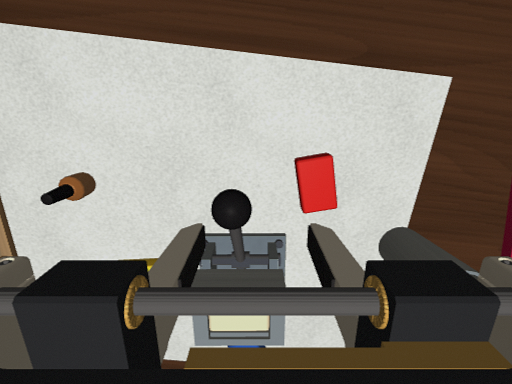

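The wrist view shows the black knob at (231,209) between the fingers and the red look-alike off to the right at (316,183). The measured knob position agrees with the press geometry, at about (501.5, 208, 142). Descending to pinch it.

```bash
python3 -m jog '[[[-0.01,-0.06,0],0],[[-0.012,-0.11,0.02],0],[[-0.012,-0.11,0.1],0],[[-0.012,-0.11,0.2],0],[[-0.012,-0.11,0.28],0],[[-0.012,-0.11,0.34],0],[[-0.012,-0.11,0.37],0],[[-0.012,-0.11,0.38],0],[[-0.012,-0.11,0.38],0],[[-0.012,-0.11,0.38],0]]' 0.75
python3 -m jog '[[[0,0,0],0],[[0,0,0],0],[[0,0,0],0],[[0,0,0],0],[[0,0,0],0],[[0,0,0],0],[[0,0,0],0],[[0,0,0],0],[[0,0,0],0],[[0,0,0],0]]' 0.2
python3 - <<'E'
from h import *
# arc displacement from up, tool axes (tool x=-press x, z down)
p=np.array([-45,42]); v=np.array([-112,100.])
for a in np.arange(0,0.58,0.06):
    w=np.array([[np.cos(a),-np.sin(a)],[np.sin(a),np.cos(a)]])@v
    print(round(a,2),((v-w)/200).round(3))
s=observe();print(s["position"],s["opening"],s["contact_force"])
E
```

```text
t: 4.3
position: [502.5, 207.3, 140.6]
ee_rot: [3.141, 0.001, -3.033]
contact_force: [0.2, -0.1, 0.2]
opening: 0.751
finger_force: 0.0
t: 5.13
position: [501.9, 207.4, 139.8]
ee_rot: [3.141, 0.0, -3.033]
contact_force: [-0.5, 0.9, 1.6]
opening: 0.374
finger_force: 30.0
0.0 [0. 0.]
0.06 [0.029 0.034]
0.12 [0.056 0.071]
0.18 [0.08  0.108]
0.24 [0.103 0.147]
0.3 [0.123 0.188]
0.36 [0.14  0.229]
0.42 [0.155 0.272]
0.48 [0.168 0.315]
0.54 [0.177 0.359]
[501.94250015 207.40196429 139.75085031] 0.3738061771248429 [-0.47750156  0.91491753  1.58393152]
```

```bash
python3 -m jog '[[[0.015,0,0.017],0],[[0.042,0,0.052],0],[[0.068,0,0.09],0],[[0.092,0,0.128],0],[[0.113,0,0.168],0],[[0.132,0,0.208],0],[[0.148,0,0.25],0],[[0.162,0,0.293],0],[[0.17,0,0.325],0],[[0.175,0,0.345],0]]'
python3 -m jog '[[[0.002,0,0.005],0],[[0.003,0,0.01],0],[[0.003,0,0.015],0],[[0.003,0,0.015],0],[[0.003,0,0.015],0],[[0.003,0,0.015],0],[[0.003,0,0.015],0],[[0.003,0,0.015],0],[[0.003,0,0.015],0],[[0.003,0,0.015],0]]'
```

```text
t: 5.97
position: [467.1, 203.5, 70.6]
ee_rot: [3.141, 0.001, -3.033]
contact_force: [-1.6, 0.4, 6.9]
opening: 0.372
finger_force: 30.0
t: 6.8
position: [466.8, 203.5, 68.6]
ee_rot: [3.142, 0.001, -3.033]
contact_force: [-3.3, -0.0, 9.7]
opening: 0.373
finger_force: 30.0
```

```bash
python3 - <<'E'
from h import *
c=read_camera("top"); W=cloud(c)
P=W[(W[...,2]>108)&(W[...,2]<130)&(np.hypot(W[...,0]-655,W[...,1]-226)<50)]
print("bar",len(P),np.median(P,0)); print(cv2.minAreaRect(P[:,:2].astype(np.float32)))
E
python3 -m jog '[[[0,0,0],0],[[0,0,0],0],[[0,0,0],0],[[0,0,0],0],[[0,0,-0.1],0],[[0,0,-0.25],0],[[0,0,-0.4],0],[[0,0,-0.55],0],[[0,0,-0.65],0],[[0,0,-0.65],0]]' 0.75
python3 - <<'E'
from h import *
c=read_camera("top"); W=cloud(c)
P=W[(W[...,2]>108)&(W[...,2]<130)&(np.hypot(W[...,0]-655,W[...,1]-226)<50)]
print("bar",len(P),np.median(P,0)); print(cv2.minAreaRect(P[:,:2].astype(np.float32)))
E
```

```text
bar 503 [653.82174317 224.80661648 120.32992758]
((654.8177490234375, 226.4888458251953), (48.3970947265625, 75.8029556274414), 6.269827842712402)
t: 7.68
position: [469.1, 204.2, 203.2]
ee_rot: [3.14, 0.008, -3.033]
contact_force: [-0.1, -1.0, 0.6]
opening: 0.754
finger_force: 0.0
bar 505 [654.02845996 224.65783383 120.54148473]
((655.2855224609375, 226.06301879882812), (49.561485290527344, 75.56075286865234), 6.099757671356201)
```

Run:
```python
from h import *
s=observe(); print(s["qpos"].round(3) if hasattr(s["qpos"],"round") else s["qpos"])
plan([656,226,203],-np.pi/2+0.108); plan([656,226,203],np.pi/2+0.108)
```

```text
[ 0.31  -0.099  1.785 -0.     1.451 -1.369]
shares [-0.946  0.008 -0.008] roll -1.999 at [468.1 203.9 200.5] -3.033 t 7.73
shares [-0.946  0.008 -0.008] roll 2.001 at [468.1 203.9 200.5] -3.033 t 7.73
```

```bash
python3 -m jog '[[[-0.08,0,0],0.1],[[-0.2,0,0],0.25],[[-0.35,0,0],0.4],[[-0.5,0,0],0.55],[[-0.65,0,0],0.7],[[-0.78,0,0],0.85],[[-0.87,0,0],0.95],[[-0.92,0,0],1],[[-0.945,0.005,0],1],[[-0.945,0.005,0],1]]' 0.85
python3 -m jog '[[[0,0,0],0.1],[[0,0,0],0.25],[[0,0,0],0.4],[[0,0,0],0.55],[[0,0,0],0.7],[[0,0,0],0.85],[[0,0,0],0.95],[[0,0,0],1],[[0,0,0],1],[[0,0,0],1]]' 0.85
python3 - <<'E'
from h import *
from scipy.spatial.transform import Rotation as Ro
s=observe(); c=read_camera("wrist"); T=c["tool_from_camera"]; R=Ro.from_euler("xyz",s["ee_rot"]).as_matrix()
c["R"]=(R@T[:3,:3]).T; c["t"]=-c["R"]@(R@T[:3,3]+s["position"])
W=cloud(c); P=W[(W[...,2]>112)&(W[...,2]<128)&(np.hypot(W[...,0]-655,W[...,1]-226)<55)]
print(len(P)); 
if len(P)>20: print(np.median(P,0),cv2.minAreaRect(P[:,:2].astype(np.float32)))
for t in ["die_mouth","soap_pressed"]: print(t,[(round(d["conf"],2),world(c,d["position"]).round(1)) for d in landmark_of("wrist",t)[:2]])
cv2.imwrite("pics/w2.png",c["frame"][...,::-1])
plan([656,226,121],np.pi/2+0.108)
E
```

```text
t: 8.57
position: [654.0, 224.7, 195.3]
ee_rot: [-3.139, -0.002, 2.466]
contact_force: [-0.2, -0.7, -1.2]
opening: 0.849
finger_force: 0.0
t: 9.4
position: [653.4, 224.9, 197.2]
ee_rot: [-3.141, 0.0, 1.682]
contact_force: [-0.7, 1.4, -0.8]
opening: 0.851
finger_force: 0.0
4099
[655.17907727 228.29799792 119.07234034] ((655.5799560546875, 224.916748046875), (48.024681091308594, 74.18624114990234), 6.288457870483398)
die_mouth []
soap_pressed [(0.79, array([4.994e+02, 3.086e+02, 3.000e-01])), (0.75, array([655.5, 222.6,  95.1]))]
shares [0.004 0.011 0.383] roll 0.003 at [653.9 224.9 197.5] 1.6813 t 9.55
```

View pics/w2.png

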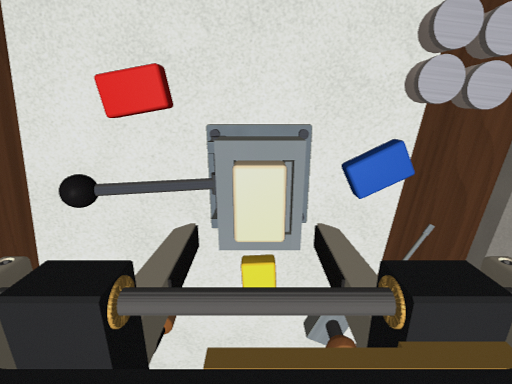

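The wrist view shows the off-white bar standing proud in the die at (260,202), between the fingers. The red (133,90), blue (378,168) and yellow (258,271) look-alikes are clear of them. Descending to grip.

```bash
python3 -m jog '[[[0,0.008,0.03],0],[[0.002,0.008,0.1],0],[[0.003,0.008,0.17],0],[[0.003,0.008,0.24],0],[[0.003,0.008,0.3],0],[[0.003,0.008,0.34],0],[[0.003,0.008,0.37],0],[[0.003,0.008,0.382],0],[[0.003,0.008,0.382],0],[[0.003,0.008,0.382],0]]' 0.85
python3 -m jog '[[[0,0,0],0],[[0,0,0],0],[[0,0,0],0],[[0,0,0],0],[[0,0,0],0],[[0,0,0],0],[[0,0,0],0],[[0,0,0],0],[[0,0,0],0],[[0,0,0],0]]' 0.35
```

```text
t: 10.38
position: [656.1, 225.8, 121.8]
ee_rot: [3.141, -0.0, 1.679]
contact_force: [0.8, 0.4, 1.0]
opening: 0.847
finger_force: 0.0
t: 11.22
position: [656.1, 225.8, 121.5]
ee_rot: [3.141, -0.0, 1.679]
contact_force: [2.5, -0.4, 0.1]
opening: 0.511
finger_force: 30.0
```

```bash
python3 -m jog '[[[0,0,-0.01],0],[[0,0,-0.025],0],[[0,0,-0.04],0],[[0,0,-0.06],0],[[0,0,-0.09],0],[[0,0,-0.14],0],[[0,0,-0.2],0],[[0,0,-0.26],0],[[0,0,-0.3],0],[[0,0,-0.3],0]]'
python3 - <<'E'
from h import *
c=read_camera("top"); W=cloud(c); cv2.imwrite("pics/top1.png",c["frame"][...,::-1])
for n in ["top","scene"]:
    if n=="scene": c=read_camera(n)
    for t in ["sleeve_mouth","sleeve_end","packing_tray"]: print(n,t,[(round(d["conf"],2),world(c,d["position"]).round(1)) for d in landmark_of(n,t)[:1]])
# tray floor at loading end & its contour
r=silhouettes("top","packing_tray")[0]["region"].astype(np.uint8)
c=read_camera("top"); P=W[(r>0)&(W[...,2]>4)&(W[...,2]<60)]
print(cv2.minAreaRect(P[:,:2].astype(np.float32)),np.percentile(P[:,2],[5,25,50,75,95]))
plan([490,-200,180],np.pi/2+0.13)
E
```

```text
t: 12.05
position: [657.4, 226.1, 185.3]
ee_rot: [3.136, -0.001, 1.679]
contact_force: [-0.4, -0.1, -1.6]
opening: 0.514
finger_force: 30.0
top sleeve_mouth [(0.89, array([ 552.7, -189.1,    5.7]))]
top sleeve_end [(0.94, array([ 697.9, -170.5,   10. ]))]
top packing_tray [(0.78, array([ 613.1, -179.5,   -3.3]))]
scene sleeve_mouth [(0.95, array([ 551.5, -191.6,    7.8]))]
scene sleeve_end [(0.81, array([ 697. , -170.1,    6.6]))]
scene packing_tray [(0.85, array([ 612.7, -180.7,   -2.7]))]Traceback (most recent call last):
  File "<stdin>", line 9, in <module>
    return _quantile_unchecked(
        a, q, axis, out, overwrite_input, method, keepdims, weights)
    return _ureduce(a,
                    func=_quantile_ureduce_func,
    ...<5 lines>...
                    overwrite_input=overwrite_input,
                    method=method)
    r = func(a, **kwargs)
    result = _quantile(arr,
                       quantiles=q,
    ...<2 lines>...
                       out=out,
                       weights=wgt)
    slices_having_nans = np.isnan(arr[-1, ...])
                                  ~~~^^^^^^^^^
IndexError: index -1 is out of bounds for axis 0 with size 0
```

```bash
python3 -m jog '[[[-0.06,-0.03,0],0],[[-0.17,-0.09,0],0],[[-0.3,-0.16,0],0],[[-0.45,-0.24,0],0],[[-0.6,-0.32,0],0],[[-0.73,-0.39,0],0],[[-0.84,-0.45,0],0],[[-0.92,-0.49,0],0],[[-0.98,-0.52,0],0],[[-1,-0.53,0],0]]'
python3 -m jog '[[[-0.06,-0.03,0],0],[[-0.17,-0.09,0],0],[[-0.3,-0.16,0],0],[[-0.45,-0.24,0],0],[[-0.6,-0.32,0],0],[[-0.73,-0.39,0],0],[[-0.84,-0.45,0],0],[[-0.92,-0.49,0],0],[[-0.98,-0.52,0],0],[[-1,-0.53,0],0]]'
cat >> h.py <<'E'
def wrist():
    from scipy.spatial.transform import Rotation as Ro
    s=observe(); c=read_camera("wrist"); T=c["tool_from_camera"]; R=Ro.from_euler("xyz",s["ee_rot"]).as_matrix()
    c["R"]=(R@T[:3,:3]).T; c["t"]=-c["R"]@(R@T[:3,3]+s["position"]); return c
E
python3 - <<'E'
from h import *
c=wrist()
for t in ["sleeve_mouth","sleeve_end","packing_tray"]: print(t,[(round(d["conf"],2),world(c,d["position"]).round(1)) for d in landmark_of("wrist",t)[:1]])
r=silhouettes("wrist","packing_tray"); np.savez("w3.npz",W=cloud(c),r=r[0]["region"] if r else 0,f=c["frame"])
cv2.imwrite("pics/w3.png",c["frame"][...,::-1])
plan([490,-200,180],np.pi/2+0.13)
E
```

```text
t: 13.38
position: [571.7, 13.6, 181.4]
ee_rot: [-3.142, 0.0, 1.678]
contact_force: [0.3, 0.1, -1.1]
opening: 0.512
finger_force: 30.0
t: 14.22
position: [488.0, -196.5, 181.3]
ee_rot: [-3.142, 0.0, 1.678]
contact_force: [0.3, -0.2, -0.3]
opening: 0.509
finger_force: 30.0
sleeve_mouth [(0.74, array([ 547.4, -187.2,    8.6]))]
sleeve_end [(0.78, array([ 696. , -174.5,    9.3]))]
packing_tray [(0.84, array([ 610.4, -188.2,   -3.1]))]
shares [-0.03   0.003  0.006] roll -0.026 at [ 488.8 -194.1  181.2] 1.6805 t 14.47
```

View pics/w3.png

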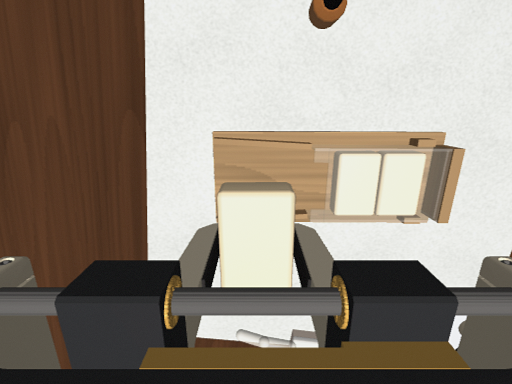

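Run:
```python
import numpy as np, cv2
d=np.load("w3.npz"); W=d["W"]; 
m=np.zeros(W.shape[:2],bool); m[120:182,205:470]=True
# outer +y edge: for each column first row with z>4
pts=[]
for u in range(216,440,2):
    for v in range(115,160):
        if W[v,u,2]>6: pts.append(W[v,u]); break
pts=np.array(pts); p=np.polyfit(pts[:,0],pts[:,1],1); r=pts[:,1]-np.polyval(p,pts[:,0]); k=abs(r)<3
p=np.polyfit(pts[k,0],pts[k,1],1); print("+y edge yaw",np.arctan(p[0]),"y at x=550",np.polyval(p,550),k.sum(),len(pts),np.median(pts[k,2]))
# soaps in sleeve (cream, bright)
f=d["f"].astype(int); c=(f[...,2]>190)&(f[...,0]>215)&(f[...,0]-f[...,2]>8); c[:, :325]=0; c[:150]=0; c[222:]=0;c[:,432:]=0
n,l,st,ce=cv2.connectedComponentsWithStats(c.astype(np.uint8))
for i in range(1,n):
    if st[i,4]>300:
        Q=W[l==i]; Q=Q[~np.isnan(Q[:,0])]; print(st[i],np.median(Q,0).round(1),cv2.minAreaRect(Q[:,:2].astype(np.float32)))
# tray open end (left edge) 
pts=[]
for v in range(140,180,2):
    for u in range(200,240):
        if W[v,u,2]>6: pts.append(W[v,u]);break
print("left edge",np.array(pts)[::4].round(1))
```

```text
+y edge yaw 0.10326960716891552 y at x=550 -132.95068176739895 112 112 8.39098978921805
[ 335  154   46   61 2382] [ 599.6 -181.9   40.8] ((600.1321411132812, -183.7818145751953), (44.58077621459961, 70.51669311523438), 6.0552520751953125)
[ 377  154   49   61 2385] [ 648.1 -176.7   40.7] ((648.2698364257812, -178.5343017578125), (44.855926513671875, 70.304443359375), 6.012686729431152)
left edge [[ 433.2 -153.4   24.2]
 [ 431.3 -165.     7.7]
 [ 433.1 -174.5    7.6]
 [ 433.7 -184.2    8.2]
 [ 435.7 -193.7    9.4]]
```

The wrist view shows the held bar at (256,235) and the empty loading end at (265,165). The two sleeved bars are at (358,185) and (401,185), with a gap to the closed end at (450,187). The fit puts the tray mouth at (550.3, -190.7) with yaw 0.105. Lowering the bar.

```bash
python3 -m jog '[[[-0.008,-0.002,0.04],0.006],[[-0.015,-0.003,0.12],0.006],[[-0.015,-0.003,0.22],0.006],[[-0.015,-0.003,0.32],0.006],[[-0.015,-0.003,0.42],0.006],[[-0.015,-0.003,0.5],0.006],[[-0.015,-0.003,0.57],0.006],[[-0.015,-0.003,0.62],0.006],[[-0.015,-0.003,0.65],0.006],[[-0.015,-0.003,0.66],0.006]]'
python3 -m jog '[[[0,0,0],0],[[0,0,0],0],[[0,0,0.005],0],[[0,0,0.01],0],[[0,0,0.015],0],[[0,0,0.02],0],[[0,0,0.025],0],[[0,0,0.03],0],[[0,0,0.035],0],[[0,0,0.035],0]]'
python3 - <<'E'
from h import *
plan([488.6,-197.2,37.5],np.pi/2+0.105)
c=read_camera("scene"); cv2.imwrite("pics/s2.png",cv2.resize(c["frame"][130:280,110:310,::-1],None,fx=4,fy=4,interpolation=cv2.INTER_CUBIC))
E
```

```text
t: 15.3
position: [487.6, -197.3, 47.9]
ee_rot: [-3.14, -0.001, 1.675]
contact_force: [-0.1, 0.1, -0.9]
opening: 0.515
finger_force: 30.0
t: 16.13
position: [487.9, -197.9, 41.9]
ee_rot: [-3.141, -0.0, 1.675]
contact_force: [0.2, 0.6, -0.5]
opening: 0.514
finger_force: 30.0
shares [0.003 0.004 0.022] roll -0.001 at [ 487.9 -197.9   41.9] 1.6747 t 16.13
```

View pics/s2.png

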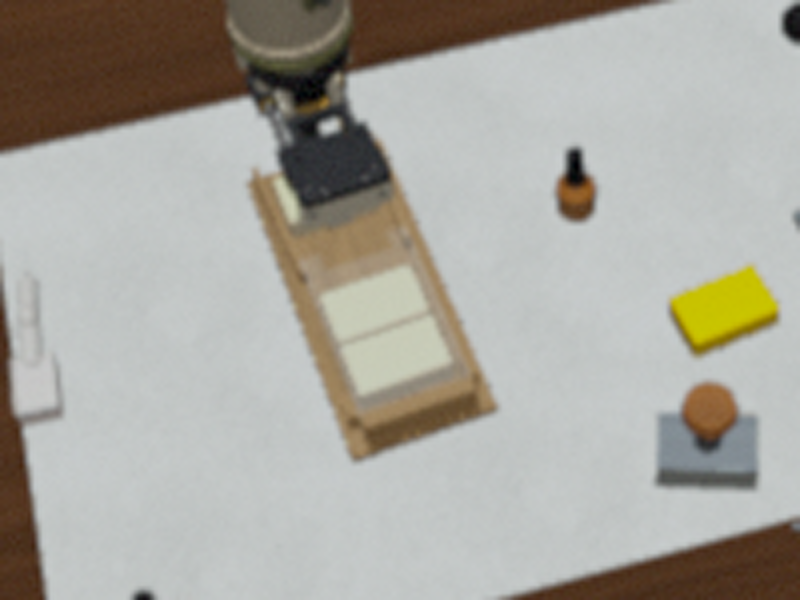

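The scene crop shows the bar under the gripper between the fences at (290,200), with the loading end clear ahead of it. I'll lower slowly in 1 mm steps until contact.

```bash
python3 -m jog '[[[0.002,0.003,0.003],0],[[0.003,0.004,0.006],0],[[0.003,0.004,0.009],0],[[0.003,0.004,0.012],0],[[0.003,0.004,0.014],0],[[0.003,0.004,0.016],0],[[0.003,0.004,0.018],0],[[0.003,0.004,0.02],0],[[0.003,0.004,0.02],0],[[0.003,0.004,0.02],0]]'
```

```text
t: 17.02
position: [488.8, -197.3, 38.2]
ee_rot: [-3.141, -0.0, 1.675]
contact_force: [0.0, -0.6, -0.5]
opening: 0.516
finger_force: 30.0
```

```bash
python3 -m jog '[[[0,0,0.002],0],[[0,0,0.004],0],[[0,0,0.006],0],[[0,0,0.008],0],[[0,0,0.01],0],[[0,0,0.012],0],[[0,0,0.012],0],[[0,0,0.012],0],[[0,0,0.012],0],[[0,0,0.012],0]]'
```

```text
t: 17.85
position: [489.0, -197.4, 37.0]
ee_rot: [-3.142, 0.0, 1.675]
contact_force: [-7.0, 2.3, 11.9]
opening: 0.519
finger_force: 30.0
```

```bash
python3 -m jog '[[[0,0,0],0],[[0,0,0],0],[[0,0,0],0],[[0,0,0],0],[[0,0,0],0],[[0,0,-0.01],0],[[0,0,-0.05],0],[[0,0,-0.15],0],[[0,0,-0.3],0],[[0,0,-0.4],0]]' 0.66
python3 - <<'E'
from h import *
c=wrist(); W=cloud(c); cv2.imwrite("pics/w4.png",c["frame"][...,::-1])
P=W[(W[...,2]>30)&(W[...,2]<40)&(abs(W[...,0]-488)<45)&(abs(W[...,1]+197)<50)]
print(len(P),np.median(P,0),cv2.minAreaRect(P[:,:2].astype(np.float32)))
# push start: tool x = tray +x, yaw .105 ; 55 mm behind the centre
u=np.array([np.cos(.105),np.sin(.105)]); b=np.array([550.3,-190.7])
plan([*(b-130*u),115],.105)
E
```

```text
t: 18.68
position: [489.3, -197.5, 118.4]
ee_rot: [3.141, 0.001, 1.675]
contact_force: [0.4, -0.3, -0.3]
opening: 0.658
finger_force: 0.0
3927 [ 488.10544237 -195.12955898   34.65005907] ((488.3811950683594, -198.44720458984375), (48.01082229614258, 74.37916564941406), 6.112882614135742)
shares [ 0.009 -0.355  0.037] roll 1.999 at [ 491.7 -198.8  122.9] 1.6748 t 18.73
```

View pics/w4.png

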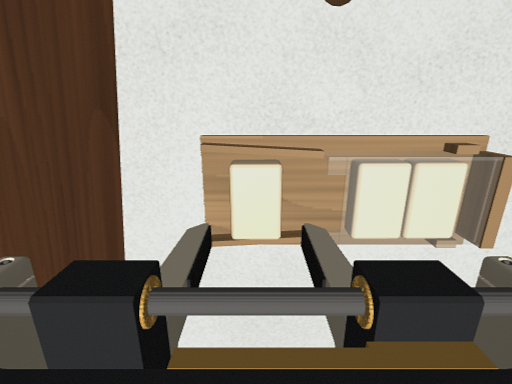

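The wrist view shows the released bar lying flat between the fences at (256,200), long side across. It measures 48x74 mm at yaw 6.1°, matching the tray. Now turning and closing the gripper to push from behind.

```bash
python3 -m jog '[[[0,-0.03,0],0.1],[[0,-0.08,0],0.25],[[0.002,-0.14,0],0.4],[[0.004,-0.2,0],0.55],[[0.006,-0.25,0],0.7],[[0.008,-0.29,0],0.85],[[0.009,-0.31,0],0.95],[[0.009,-0.31,0],1],[[0.009,-0.31,0],1],[[0.009,-0.31,0],1]]' 0
python3 -m jog '[[[0,0,0],0.1],[[0,0,0],0.25],[[0,0,0],0.4],[[0,0,0],0.55],[[0,0,0],0.7],[[0,0,0],0.85],[[0,0,0],0.95],[[0,0,0],1],[[0,0,0],1],[[0,0,0],1]]' 0
python3 - <<'E'
from h import *
u=np.array([np.cos(.105),np.sin(.105)]); b=np.array([550.3,-190.7])
plan([*(b-120*u),34],.105)
E
```

```text
t: 19.57
position: [427.2, -202.1, 116.3]
ee_rot: [3.141, -0.0, 0.891]
contact_force: [-0.2, -0.5, 0.9]
opening: 0.014
finger_force: 0.0
t: 20.4
position: [427.2, -202.0, 116.0]
ee_rot: [3.142, -0.0, 0.107]
contact_force: [-0.2, -0.2, 1.0]
opening: 0.002
finger_force: 0.0
shares [0.018 0.008 0.41 ] roll 0.002 at [ 427.2 -202.   116. ] 0.1067 t 20.4
```

```bash
python3 -m jog '[[[0,0.004,0.03],0],[[0,0.008,0.09],0],[[0,0.008,0.16],0],[[0,0.008,0.23],0],[[0,0.008,0.29],0],[[0,0.008,0.34],0],[[0,0.008,0.38],0],[[0,0.008,0.4],0],[[0,0.008,0.41],0],[[0,0.008,0.41],0]]'
python3 -m jog '[[[0.02,0,0],0],[[0.05,0,0],0],[[0.08,0,0],0],[[0.11,0,0],0],[[0.13,0,0],0],[[0.15,0,0],0],[[0.17,0,0],0],[[0.19,0,0],0],[[0.21,0,0],0],[[0.23,0,0],0]]'
python3 - <<'E'
from h import *
u=np.array([np.cos(.105),np.sin(.105)]); b=np.array([550.3,-190.7])
plan([*(b-3.5*u),34],.105)
E
```

```text
t: 21.23
position: [427.1, -203.5, 33.5]
ee_rot: [-3.141, 0.0, 0.104]
contact_force: [-0.4, -0.6, 1.0]
opening: 0.006
finger_force: 0.0
t: 22.07
position: [473.2, -198.7, 33.8]
ee_rot: [-3.141, 0.0, 0.104]
contact_force: [-0.9, -0.7, 0.3]
opening: 0.005
finger_force: 0.3
shares [ 0.37   0.    -0.001] roll -0.001 at [ 473.2 -198.7   33.8] 0.104 t 22.07
```

```bash
python3 -m jog '[[[0.015,0,0],0],[[0.03,0,0],0],[[0.05,0,0],0],[[0.07,0,0],0],[[0.09,0,0],0],[[0.11,0,0],0],[[0.13,0,0],0],[[0.15,0,0],0],[[0.17,0,0],0],[[0.18,0,0],0]]'
python3 - <<'E'
from h import *
u=np.array([np.cos(.105),np.sin(.105)]); b=np.array([550.3,-190.7])
plan([*(b-3.5*u),34],.105)
c=wrist(); cv2.imwrite("pics/w5.png",c["frame"][...,::-1])
E
```

```text
t: 22.9
position: [509.4, -195.0, 33.9]
ee_rot: [3.141, -0.0, 0.104]
contact_force: [-0.9, 0.1, 0.5]
opening: 0.005
finger_force: 0.4
shares [ 0.188 -0.    -0.001] roll -0.001 at [ 509.4 -195.    33.9] 0.1041 t 22.9
```

View pics/w5.png

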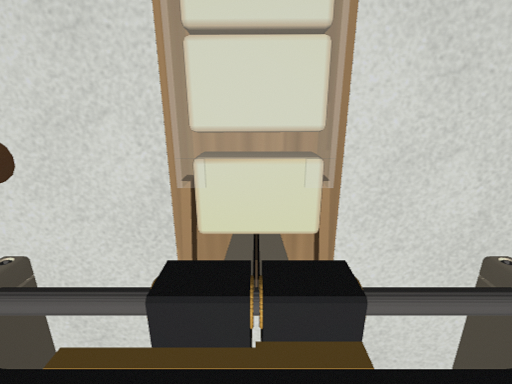

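The wrist view shows the bar entering the sleeve mouth straight and centred at (258,193), with the outer bar ahead at (258,82). I'll keep pushing slowly.

```bash
python3 -m jog '[[[0.015,0,0],0],[[0.035,0,0],0],[[0.055,0,0],0],[[0.075,0,0],0],[[0.095,0,0],0],[[0.115,0,0],0],[[0.13,0,0],0],[[0.145,0,0],0],[[0.155,0,0],0],[[0.16,0,0],0]]'
python3 -m jog '[[[0.004,0,0],0],[[0.008,0,0],0],[[0.012,0,0],0],[[0.016,0,0],0],[[0.02,0,0],0],[[0.024,0,0],0],[[0.026,0,0],0],[[0.028,0,0],0],[[0.028,0,0],0],[[0.028,0,0],0]]'
```

```text
t: 23.78
position: [540.8, -191.7, 33.8]
ee_rot: [-3.142, 0.0, 0.104]
contact_force: [-1.4, 0.1, 1.0]
opening: 0.004
finger_force: 1.2
t: 24.62
position: [545.5, -191.2, 33.8]
ee_rot: [-3.141, 0.001, 0.104]
contact_force: [-5.7, -0.5, 3.7]
opening: 0.006
finger_force: 3.0
```

```bash
python3 -m jog '[[[0.003,0,0],0],[[0.006,0,0],0],[[0.009,0,0],0],[[0.012,0,0],0],[[0.012,0,0],0],[[0.012,0,0],0],[[0.012,0,0],0],[[0.012,0,0],0],[[0.012,0,0],0],[[0.012,0,0],0]]'
python3 - <<'E'
from h import *
c=read_camera("top"); W=cloud(c); a=c["frame"][155:240,285:345,::-1]; 
c=read_camera("scene"); s=c["frame"][150:260,170:250,::-1]
cv2.imwrite("pics/tight.png",np.hstack([cv2.resize(a,(400,567),interpolation=cv2.INTER_CUBIC),cv2.resize(s,(400,567),interpolation=cv2.INTER_CUBIC)]))
E
```

```text
t: 25.45
position: [545.6, -191.2, 33.7]
ee_rot: [-3.141, 0.006, 0.104]
contact_force: [-18.3, -1.3, 14.3]
opening: 0.008
finger_force: 9.3
```

View pics/tight.png

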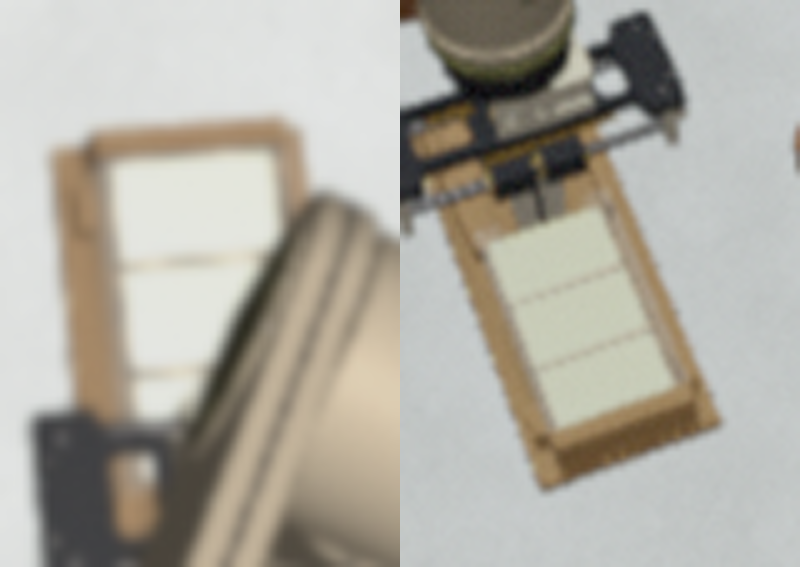

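The composite shows all three bars touching each other and the closed end, in both the top and scene views, and the position stalled as the force rose to 18 N. Backing off, then going to the lever.

```bash
python3 -m jog '[[[-0.02,0,0],0],[[-0.06,0,0],0],[[-0.11,0,0],0],[[-0.16,0,0],0],[[-0.2,0,-0.05],0],[[-0.2,0,-0.15],0],[[-0.2,0,-0.3],0],[[-0.2,0,-0.45],0],[[-0.2,0,-0.55],0],[[-0.2,0,-0.6],0]]' 0
python3 - <<'E'
from h import *
plan([465.5,204,160],.108)
c=read_camera("wrist"); print(c["tool_from_camera"][:3,3])
c=read_camera("top")
for t in ["lever_knob"]: print([(round(d["conf"],2),world(c,d["position"]).round(1)) for d in landmark_of("top",t)[:2]])
E
```

```text
t: 26.38
position: [510.5, -195.8, 157.7]
ee_rot: [3.139, -0.005, 0.104]
contact_force: [1.0, -0.1, -0.4]
opening: 0.003
finger_force: 0.0
shares [-0.016 -2.012 -0.018] roll -0.005 at [ 510.5 -195.8  157.7] 0.1041 t 26.38
[  82.73363724    0.38257276 -147.93354631]
[(0.7, array([463.7, 208.5,  73.2])), (0.43, array([ 612.2, -178.7,   -2.4]))]
```

```bash
python3 -m jog '[[[0,-0.06,-0.01],0],[[-0.01,-0.18,-0.02],0],[[-0.01,-0.32,-0.02],0],[[-0.01,-0.47,-0.02],0],[[-0.01,-0.62,-0.02],0],[[-0.01,-0.75,-0.02],0],[[-0.01,-0.86,-0.02],0],[[-0.01,-0.94,-0.02],0],[[-0.01,-0.99,-0.02],0],[[-0.01,-1,-0.02],0]]' 0.75
python3 -m jog '[[[0,-0.06,0],0],[[0,-0.18,0],0],[[0,-0.32,0],0],[[0,-0.47,0],0],[[0,-0.62,0],0],[[0,-0.75,0],0],[[0,-0.86,0],0],[[0,-0.94,0],0],[[0,-0.99,0],0],[[-0.005,-1,0],0]]' 0.75
python3 - <<'E'
from h import *
plan([466.5,204.5,71],.108)
c=wrist(); print([(round(d["conf"],2),world(c,d["position"]).round(1)) for d in landmark_of("wrist","lever_knob")[:2]])
c=read_camera("top"); print([(round(d["conf"],2),world(c,d["position"]).round(1)) for d in landmark_of("top","sleeve_mouth")[:1]])
cv2.imwrite("pics/top_end.png",cv2.resize(c["frame"][155:260,270:360,::-1],None,fx=5,fy=5,interpolation=cv2.INTER_CUBIC))
E
```

```text
t: 27.37
position: [484.6, 5.7, 156.1]
ee_rot: [-3.141, 0.003, 0.106]
contact_force: [0.1, -0.4, 0.5]
opening: 0.676
finger_force: 0.0
t: 28.2
position: [464.0, 203.5, 157.4]
ee_rot: [-3.141, 0.001, 0.105]
contact_force: [0.5, 0.1, 0.6]
opening: 0.751
finger_force: 0.0
shares [ 0.013 -0.003  0.432] roll -0.004 at [464.  203.5 157.4] 0.1047 t 28.2
[(0.94, array([468.4, 200.5,  70.7]))]
[(0.88, array([ 552.3, -189. ,   10.7]))]
```

View pics/top_end.png

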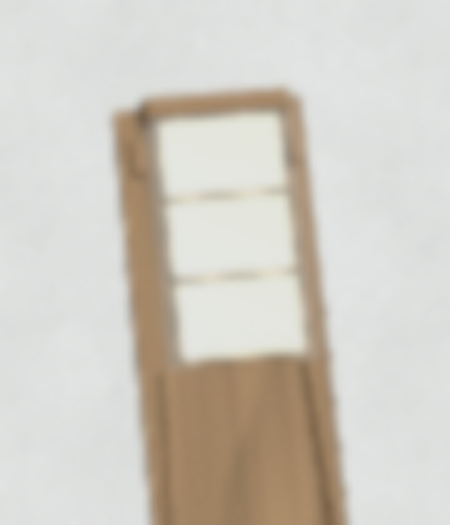

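The crop shows all three bars tight in the sleeve, with the rear face of the last one at the mouth (245,360). Now pinching the knob and raising the lever.

```bash
python3 -m jog '[[[0.007,0,0.03],0],[[0.013,0,0.1],0],[[0.013,0,0.18],0],[[0.013,0,0.26],0],[[0.013,0,0.32],0],[[0.013,0,0.37],0],[[0.013,0,0.41],0],[[0.013,0,0.425],0],[[0.013,0,0.43],0],[[0.013,0,0.43],0]]' 0.75
python3 -m jog '[[[0,0,0],0],[[0,0,0],0],[[0,0,0],0],[[0,0,0],0],[[0,0,0],0],[[0,0,0],0],[[0,0,0],0],[[0,0,0],0],[[0,0,0],0],[[0,0,0],0]]' 0.2
python3 -m jog '[[[0.005,0,-0.029],0],[[0.018,0,-0.072],0],[[0.033,0,-0.115],0],[[0.05,0,-0.156],0],[[0.07,0,-0.197],0],[[0.093,0,-0.236],0],[[0.117,0,-0.273],0],[[0.144,0,-0.31],0],[[0.165,0,-0.335],0],[[0.177,0,-0.348],0]]'
python3 -m jog '[[[0.003,0,-0.004],0],[[0.006,0,-0.008],0],[[0.01,0,-0.012],0],[[0.012,0,-0.016],0],[[0.012,0,-0.016],0],[[0.012,0,-0.016],0],[[0.012,0,-0.016],0],[[0.012,0,-0.016],0],[[0.012,0,-0.016],0],[[0.012,0,-0.016],0]]'
```

```text
t: 29.23
position: [467.1, 202.7, 72.1]
ee_rot: [-3.142, -0.0, 0.104]
contact_force: [0.5, -1.2, 0.8]
opening: 0.749
finger_force: 0.0
t: 30.07
position: [466.9, 203.4, 72.0]
ee_rot: [-3.141, -0.0, 0.104]
contact_force: [-0.9, 5.5, 0.2]
opening: 0.375
finger_force: 30.0
t: 30.9
position: [500.7, 207.1, 140.5]
ee_rot: [-3.14, 0.004, 0.104]
contact_force: [-4.0, 5.8, -5.4]
opening: 0.374
finger_force: 30.0
t: 31.73
position: [502.8, 207.3, 142.9]
ee_rot: [-3.141, 0.004, 0.104]
contact_force: [-2.1, 7.0, -7.4]
opening: 0.373
finger_force: 30.0
```

```bash
python3 -m jog '[[[0,0,0],0],[[0,0,0],0],[[0,0,0],0],[[0,0,0],0],[[0,0,0],0],[[0,0,-0.1],0],[[0,0,-0.25],0],[[0,0,-0.4],0],[[-0.2,0,-0.5],0],[[-0.4,0,-0.5],0]]' 0.75
python3 - <<'E'
from h import *
c=read_camera("scene"); cv2.imwrite("pics/fin.png",c["frame"][...,::-1])
print([(round(d["conf"],2),world(c,d["position"]).round(1)) for d in landmark_of("scene","lever_knob")[:1]])
for t in ["upper_die","tumbler","nail_brush","polish_bottle","sleeve_mouth","sleeve_end","soap_pressed"]: print(t,[(round(d["conf"],2),world(c,d["position"]).round()) for d in landmark_of("scene",t)[:4]])
c=wrist(); print([(round(d["conf"],2),world(c,d["position"]).round(1)) for d in landmark_of("wrist","lever_knob")[:1]])
c=read_camera("top"); W=cloud(c); print([(round(d["conf"],2),world(c,d["position"]).round(1)) for d in landmark_of("top","lever_knob")[:1]])
P=W[(W[...,2]>125)&(W[...,2]<175)&(np.hypot(W[...,0]-500,W[...,1]-210)<28)];print(len(P),P.max(0),P.mean(0)); print(observe()["position"],observe()["contact_force"])
E
```

```text
t: 32.57
position: [428.3, 198.7, 248.9]
ee_rot: [-3.141, -0.006, 0.103]
contact_force: [0.7, 1.0, 2.2]
opening: 0.748
finger_force: 0.0
[(0.48, array([506.1, 209.1, 147.4]))]
upper_die [(0.75, array([788.,  27.,   1.]))]
tumbler [(0.95, array([591., 457.,  -1.]))]
nail_brush [(0.71, array([ 545., -438.,   -2.])), (0.34, array([505., 210., 144.]))]
polish_bottle [(0.47, array([542.,  -6.,   0.]))]
sleeve_mouth [(0.96, array([ 548., -191.,   11.]))]
sleeve_end [(0.98, array([ 696., -174.,    6.]))]
soap_pressed [(0.77, array([505., 311.,   0.])), (0.73, array([808., 250.,  -1.])), (0.64, array([673.,  79.,  -0.])), (0.5, array([ 578., -188.,   10.]))]
[(0.57, array([503.1, 207.4, 140.8]))]
[(0.58, array([499.7, 213.3, 142.3]))]
171 [527.41933475 225.28460808 164.20355137] [502.16466056 206.9644858  152.3685734 ]
[426.26469099 198.42363321 244.25873728] [ 0.21018946  0.23187031 -0.6833057 ]
```

View pics/fin.png

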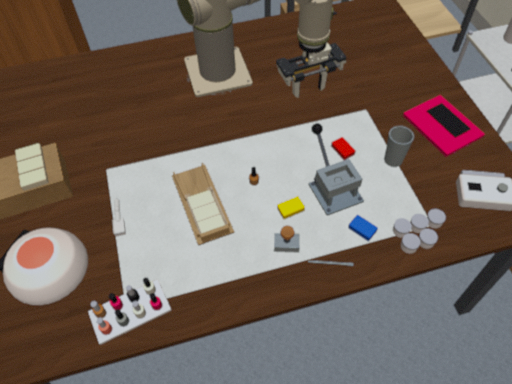

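The final scene view shows the lever up with its knob at (317,128), and the three bars in the sleeve near (205,213). The bystanders have not moved and the arm is clear. The knob measures the same as at the start, so I'm handing in.

```bash
python3 -c "
from plant import *
print(hand_in())"
```

```text
the job is handed in; nothing more can be done
None
```

I handed in the job at about 33 s: the stamped bar is in the sleeve with all three bars tight against the closed end, the lever is back up, and the bystanders measure where they started; no verdict came back.

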